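# Catch a spring stud in the welding-fixture rail

## Robot

A 7-joint arm with a two-finger parallel gripper is mounted at the origin on the work surface. World frame = base frame: x ahead of the robot, y to its left, z up, the work surface at z = 0. Lengths are in mm, angles in rad, forces in N, time in s.
With the tool pointing down it reaches from about 400 to 900 mm from the base axis. Payload 5.6 kg.
Tool frame: the origin (TCP) lies midway between the tips of the shut fingers; the grasp point (between the pads) lies 19 mm behind it; x points along the fingers, y is the direction in which the jaws open and shut, and the axes are right-handed (so a half turn about x gives the same grasp; the last joint's range is limited). The gripper opens to 92 mm and grips with 3 to 60 N. Pads are 20 mm wide; open, the fingers measure 128 mm over their backs; the gripper's body (75 mm by 189 mm) begins 69 mm behind the grasp point.
Start: joints at [-1.23, 0.468, -0.012, 1.603, 0.006, 1.071, -0.056], TCP at [243.431, 602.702, 214.592] pointing down, gripper open.
Joint ranges: [-2.53, 2.53], [-0.31, 2.02], [-1.57, 1.55], [0.28, 2.44], [-1.29, 4.43], [0.15, 1.84], [-2.92, 2.92]. Speed limits (rad/s): [2.57, 2.57, 3.14, 3.14, 3.14, 3.14, 3.14].

## Interface

Orientations are given as a rotation vector (axis times angle).
In Python, from cell import robot, grip, kin, viewer gives the robot as it stands. Calls block until the motion is done:
- robot.movep(position, orientation): joint-space move of the TCP to a pose.
- robot.servo_line(position, feed=150, rotation=None): straight line of the TCP; rotation=None keeps the orientation; feed is the mean speed in mm/s.
- robot.goto_joints(angles): joint-space move.
- grip(opening, newtons=None): opening from 0.0 (shut) to 1.0 (fully open); newtons is the grip in N (None keeps the last); returns when the fingers have stopped.
- robot.hold(seconds).
- kin.ik(position, orientation): joint angles nearest the present ones, or None.
- robot.observe(): the state.
- viewer.read_camera(name): name is "scene" or "top"; returns the picture (384x512x3 uint8, red, green, blue); there is no depth.
- viewer.camera_info(name): a dict with "camera_matrix" (3x3 intrinsics, pixels), "R" (3x3) and "t" (3): a world point X has camera coordinates R X + t. Camera axes: x right, y down, z forward; pixel columns grow to the right and rows downward; lengths in mm; the calibration is good to about 2 mm. A picture is of the moment at which its call begins. camera_info takes no time and is no camera call.
A pose or a line that the arm cannot do raises robot.IKError and nothing moves.
- robot.job_done(): hands the job in, once; it reports no verdict.
Trained networks look in the newest picture that a camera, given by its name, has taken for a name from the list of things; names that differ only in an ending like _2 or _b are one class to them, and where a whole thing is asked for, a point or a joint stands for the part that bears it (a point fixed in the world has none). Each returns a list of dicts, best first, with "confidence" (0 to 1); they miss things now and then, are a little off and sometimes report something else, mostly with a low value. They report only what shows in the picture. A call takes as long as a camera call. They do not tell look-alikes from the thing itself.
- viewer.silhouettes(name, camera): "mask" (384x512 bool, what is visible of it).
- viewer.pinpoint(name, camera): "at" ([x, y, z] in mm, in the coordinates of the camera as it stood for that picture, good to about 4 mm: a listed point, or the origin of a listed thing).
The state is a dict: "t": time; "joints": joint angles; "joint_velocities": joint speeds; "joint_torque": joint torques, N m; "tcp_pos": TCP position; "tcp_rot": TCP orientation; "contact_force": force on the tool from outside, world axes, zero at the start; "wrist_torque": the same for the moment, N m; "grip_width": opening from 0.0 (shut) to 1.0 (fully open).
Only numpy, scipy, OpenCV 4.12 (cv2) and the standard library are available. Lean on these libraries where they do the work, as an engineer would, in place of code of your own. Each camera call takes 0.05 s, during which the arm holds its last target. There are 200 camera calls.

## Task

Take the orange-handled hammer-head stud out of its grey holder and put it into the slot of the fixture rail beside the red pointer: lower the head through the slot with its handle along the slot, push down gently against the spring collar, and give it a quarter turn so that the head catches under the lips. Never force it or ram the collar against its stop; leave it standing there, caught and let go, with the handle square across the rail, and leave the loose tools and steel pieces where they are.

Things in the scene. Friction and masses are not known exactly. Their poses are not given: they have to be found in the camera images.
- stud: Hammer-head stud, about 0.23 kg, upright in the holder's pocket. Origin: centre of its lowest face; z up the stem, x along the handle and the head's long side. Nose 24 x 14 mm, z 0 to 3 mm; steel hammer head 31 mm long (x), 19 mm wide (y), z 3 to 11 mm, corners relieved so that it can turn inside the channel; stem 12 mm thick with a spring 18 mm wide between collar and handle.
- handle (a point): Middle of the stud's orange handle bar, 64 mm above the stud's origin: 56 mm long (stud x), 18 mm wide (stud y), 28 mm tall (50 to 78 mm above the stud's origin). Its two long sides are free to grip; there are 30 mm of free height between it and the collar.
- collar: Brass collar of the stud, a disc 38 mm wide, 5 mm thick, that slides on the stem and turns with it. Origin: centre of its underside, at rest 15 mm above the stud's origin, 4 mm above the head's top. A spring holds it down with 3 N plus 2 N per mm that it is pushed up towards the handle; at 5.5 mm (14 N) it meets a hard stop: over 20 N there spoils the spring.
- rail: Fixture rail, fixed: dark foot plate 150 (x) x 340 mm (y), 6 mm thick, with blue saddles holding the strut, a rigid C channel 41 mm wide (x), 41 mm tall, 300 mm long (y), open slot upwards, ends capped. Origin: on the bench under the strut's middle; y along the slot. The saddles are adjustable: the strut's top is 53 to 88 mm above the bench; it is not reported, so find it by touch.
- slot_low (a point): Point on the slot's centre line, mid-length, 53 mm above the bench: the strut's top is 0 to 35 mm above it. Slot 22 mm wide, lips 7 mm deep; the channel below is 37 mm wide and too deep for the head to bottom. With the collar just resting on the lips the head is still between them: the collar must be pushed up over 3 mm for the head to clear and turn, and stays up 3 mm once caught.
- pointer: Red steel pointer block, 34 mm wide, 30 mm tall, fixed on the foot plate 50 mm from the slot on the rail's +x side, its point towards the strut, anywhere up to 90 mm either way along the rail. Origin: centre of its underside; the stud belongs in the slot at the pointer's place along the rail's y.
- holder: Grey steel block 90 x 70 x 16 mm fixed to the bench, with a pocket 38 x 23 mm, 11 mm deep, in which the stud's head stands with a little play. Origin: centre of its underside; x along the pocket's long side.
- brush: Wire brush with a wooden handle lying on the bench. Bystander.
- flat_a: Dark steel plate, 50 x 70 x 8 mm, lying on the bench. Origin: centre of its underside. Bystander.
- flat_b: Dark steel strip, 30 x 90 x 8 mm, lying on the bench. Origin: centre of its underside. Bystander.
Mind the look-alikes: they are no part of the job. What is shaped like the stud but green or white is not meant.

How it is judged:
By the outcome, as a careful person would: the job done as asked, in the order asked, and still so for the second after the job is handed in, with the robot touching nothing.
It also fails if it takes over 58 s, if anything falls off the work surface, if the arm or the gripper's body presses on something with over 40 N, if the wrist force passes 120 N, or if a joint passes its speed limit or range.

## Working session

There is one attempt and no reset: what is moved stays moved. The work goes in short steps, each a Python script; the robot and the scene stay as the last script left them, time stands still between calls to the robot, and variables do not carry over. Pictures are saved under pics/ and viewed, about 8 in all and at most 12, crops included, and the job is handed in when it is done.

```bash
ls; mkdir -p pics
cat > h.py <<'E'
import numpy as np, cv2
from cell import robot, grip, kin, viewer
from scipy.spatial.transform import Rotation as R
def cam(n):
    c=viewer.camera_info(n); return np.array(c["camera_matrix"]),np.array(c["R"]),np.array(c["t"])
def pp(name,c):
    K,Rm,t=cam(c); out=[]
    for d in viewer.pinpoint(name,c):
        p=np.array(d["at"]); w=Rm.T@(p-t); u=K@p
        out.append((round(d["confidence"],2),w.round(1),(u[:2]/u[2]).round(0)))
    return out
def px2w(uv,z,c):
    K,Rm,t=cam(c); d=Rm.T@np.linalg.inv(K)@np.array([uv[0],uv[1],1.]); o=-Rm.T@t
    return o+d*(z-o[2])/d[2]
def w2px(X,c):
    K,Rm,t=cam(c); u=K@(Rm@np.array(X,float)+t); return u[:2]/u[2]
def save(img,f): cv2.imwrite(f,cv2.cvtColor(img,cv2.COLOR_RGB2BGR))
E
cat > /tmp/a.py <<'E'
from h import *
for c in("scene","top"):
    save(viewer.read_camera(c),f"pics/{c}0.png")
    K,Rm,t=cam(c); print(c,"campos",(-Rm.T@t).round(0))
    for n in("stud","handle","holder","rail","slot_low","pointer"):
        print(n); [print("  ",*x) for x in pp(n,c)]
o=robot.observe(); print(o)
E
PYTHONPATH=. python3 /tmp/a.py; python3 -c "
import cv2,numpy as np
for c in('scene','top'):
    i=cv2.imread(f'pics/{c}0.png'); cv2.imwrite(f'pics/{c}0b.png',cv2.resize(i,(800,600),interpolation=cv2.INTER_CUBIC))"
```

```text
picsTraceback (most recent call last):
  File "/tmp/a.py", line 1, in <module>
    from h import *
  File "h.py", line 1, in <module>
    import numpy as np, cv2
ModuleNotFoundError: No module named 'cv2'
[ WARN:0@0.022] global loadsave.cpp:275 findDecoder imread_('pics/scene0.png'): can't open/read file: check file path/integrity
Traceback (most recent call last):
cv2.error: OpenCV(4.12.0) /io/opencv/modules/imgproc/src/resize.cpp:4208: error: (-215:Assertion failed) !ssize.empty() in function 'resize'
```

PYTHONPATH was already set; I overwrote it.

```bash
export PYTHONPATH=$PYTHONPATH:.; python3 /tmp/a.py; python3 -c "
import cv2,numpy as np
for c in('scene','top'):
    i=cv2.imread(f'pics/{c}0.png'); cv2.imwrite(f'pics/{c}0b.png',cv2.resize(i,(800,600),interpolation=cv2.INTER_CUBIC))"
```

```text
scene campos [1253.  434.  744.]
stud
   0.88 [ 462.4 -301.6   10.1] [197. 170.]
   0.81 [ 359.7 -215.1    0.4] [243. 167.]
   0.58 [ 468.  -404.4    0.9] [168. 162.]
   0.56 [ 4.649e+02 -1.923e+02  4.000e-01] [227. 187.]
handle
   0.98 [ 461.5 -189.8   64.3] [228. 167.]
   0.74 [ 466.4 -407.1   66.3] [166. 142.]
   0.55 [ 365.5 -216.1   61.8] [242. 149.]
   0.54 [ 459.1 -295.1   68.3] [198. 153.]
holder
   0.85 [ 461.7 -302.5   -3.6] [197. 174.]
rail
   0.97 [588.   81.2  -1.9] [290. 256.]
slot_low
   0.57 [581.1  77.4  53.4] [292. 236.]
pointer
   0.64 [631.4  59.7   7.8] [272. 261.]
top campos [ 337.  -83. 1235.]
stud
   0.72 [ 462.8 -187.    -1.5] [291. 215.]
   0.54 [ 458.5 -293.5    5.2] [328. 215.]
   0.53 [ 361.  -213.8   -1.5] [301. 250.]
   0.37 [ 684.4 -229.8   -1.3] [303. 140.]
handle
   0.75 [ 462.  -188.1   63.9] [293. 212.]
   0.7 [ 357.4 -214.3   63.2] [304. 251.]
   0.64 [ 459.3 -298.3   69. ] [334. 213.]
   0.63 [ 464.1 -400.7   59.6] [370. 211.]
holder
   0.9 [ 454.2 -294.1   -2.3] [328. 217.]
rail
   0.87 [580.4  79.3   2.2] [199. 176.]
slot_low
   0.95 [584.3  80.   50.5] [196. 171.]
   0.41 [ 455.5 -294.9   -1.9] [328. 217.]
pointer
   0.41 [631.9  62.    7. ] [204. 158.]
{'t': 0.7, 'joints': array([-1.22997545,  0.46745552, -0.0115978 ,  1.60271501,  0.00600736,
        1.07140055, -0.05629926]), 'joint_velocities': array([ 0.00070972, -0.00158666, -0.00069372,  0.00119572,  0.00164006,
       -0.00203977, -0.00190056]), 'joint_torque': array([-5.09521215e-04, -5.20266473e+01, -1.22421302e-02, -2.44009387e+01,
       -5.65428974e-02,  1.13269931e-02,  3.60962076e-05]), 'tcp_pos': array([243.44775568, 602.69115583, 214.61502004]), 'tcp_rot': array([ 0.30120774,  1.54967841, -0.30113023]), 'contact_force': array([ 0.04350052, -0.6480991 , -0.33382484]), 'wrist_torque': array([-0.02820418, -0.0091081 , -0.00010671]), 'grip_width': 1.00045866622931}
```

View pics/scene0b.png

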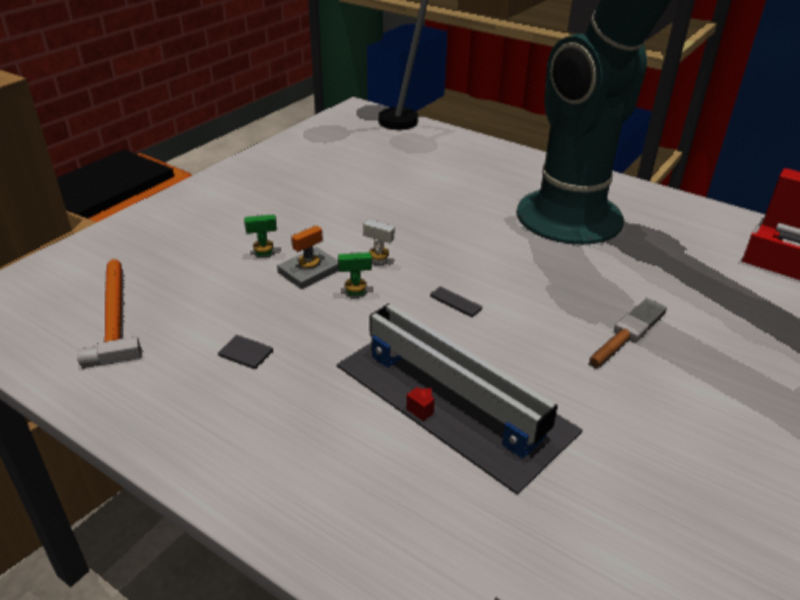

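View pics/top0b.png

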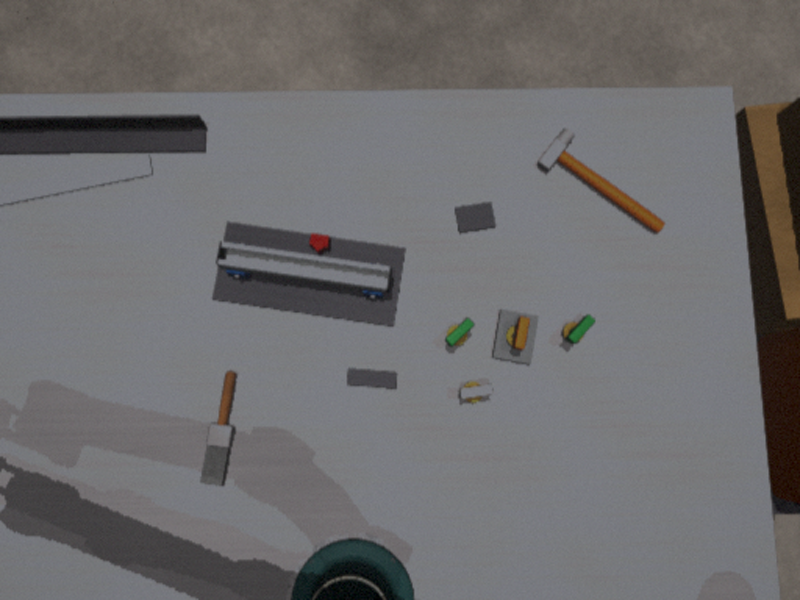

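The scene view shows the orange stud in its grey holder at about (307,245) of the 800 px picture, with two green look-alikes and a white one beside it. The rail is at about (460,390) and the red pointer at (420,402). The top view agrees, and the networks match it. Next I'll measure the poses accurately.

```bash
cat > /tmp/b.py <<'E'
from h import *
from scipy.optimize import minimize
I={c:viewer.read_camera(c) for c in("scene","top")}
M={c:viewer.silhouettes("rail",c)[0]["mask"] for c in I}
def body(x,y,a,H):
    c,s=np.cos(a),np.sin(a); Q=np.array([[c,-s],[s,c]])
    f=lambda hx,hy,z0,z1:[np.r_[Q@[sx*hx,sy*hy]+[x,y],z] for sx in(-1,1) for sy in(-1,1) for z in(z0,z1)]
    return f(75,170,0,6),f(20.5,150,6,H)
S=4
def iou(p):
    tot=0
    for c in I:
        m=np.zeros((384*S,512*S),np.uint8)
        for b in body(*p[:2],p[2],p[3]):
            q=np.array([w2px(X,c) for X in b])*S+S/2
            cv2.fillConvexPoly(m,cv2.convexHull(q.astype(np.int32)),1)
        m=cv2.resize(m.astype(np.float32),(512,384),interpolation=cv2.INTER_AREA)
        t=M[c].astype(float); tot+=np.minimum(m,t).sum()/np.maximum(m,t).sum()
    return -tot
best=None
for a0 in(-.15,-.1):
    r=minimize(iou,[584,79,a0,70],method="Nelder-Mead",options=dict(initial_simplex=[[584,79,a0,70],[590,79,a0,70],[584,85,a0,70],[584,79,a0-.06,70],[584,79,a0,58]]))
    if best is None or r.fun<best.fun: best=r
p=best.x; print("rail",p,best.fun)
# colours
for c in I:
    hsv=cv2.cvtColor(I[c],cv2.COLOR_RGB2HSV); h,s,v=cv2.split(hsv)
    red=((h<5)|(h>174))&(s>150)&(v>60); red=red.astype(np.uint8)
    org=((h>=6)&(h<16)&(s>150)&(v>60)).astype(np.uint8)
    for nm,mm,X in(("red",red,(632,61,15)),("orange",org,(460,-297,64))):
        n,l,st,ce=cv2.connectedComponentsWithStats(mm)
        k=min(range(1,n),key=lambda k:np.hypot(*(ce[k]-w2px(X,c)))+ (50 if st[k,4]<8 else 0))
        ys,xs=np.where(l==k); pts=np.c_[xs,ys].astype(np.float32)
        print(c,nm,ce[k],st[k,4],"world",px2w(ce[k],X[2],c).round(1))
        if nm=="orange" and c=="top":
            W=np.array([px2w(q,78,c)[:2] for q in pts]); rr=cv2.minAreaRect(W.astype(np.float32)); print(rr)
            d=W-W.mean(0); w,V=np.linalg.eigh(d.T@d); print("axis deg",np.degrees(np.arctan2(V[1,1],V[0,1])))
    m=viewer.silhouettes("holder",c)[0]["mask"]; ys,xs=np.where(m)
    W=np.array([px2w(q,8,c)[:2] for q in zip(xs,ys)]); print(c,"holder",cv2.minAreaRect(W.astype(np.float32)))
pics=[]
for c,X in(("scene",(590,79,40)),("top",(590,79,40))):
    u=w2px(X,c).astype(int); Z=6; im=I[c].copy()
    hw,hh=66,50; x0,y0=u[0]-hw,u[1]-hh
    cr=cv2.resize(im[y0:y0+2*hh,x0:x0+2*hw],None,fx=Z,fy=Z,interpolation=cv2.INTER_CUBIC)
    P,B=body(*p)
    for pts,col in((P,(255,0,255)),(B,(0,255,0))):
        q=((np.array([w2px(X,c) for X in pts if X[2]!=0 and not(X[2]==6 and col[1]==255)])+.5-[x0,y0])*Z).astype(np.int32)
        cv2.polylines(cr,[cv2.convexHull(q)],True,col,1)
    save(cr,f"pics/{c}_rail.png")
    u=w2px((460,-290,30),c).astype(int); hw,hh=40,30
    pics.append(cv2.resize(I[c][u[1]-hh:u[1]+hh,u[0]-hw:u[0]+hw],None,fx=5,fy=5,interpolation=cv2.INTER_CUBIC))
save(np.hstack(pics),"pics/studs.png")
E
python3 /tmp/b.py
```

```text
Traceback (most recent call last):
  File "h.py", line 16, in w2px
    K,Rm,t=cam(c); u=K@(Rm@np.array(X,float)+t); return u[:2]/u[2]
           ~~~^^^
  File "h.py", line 5, in cam
    c=viewer.camera_info(n); return np.array(c["camera_matrix"]),np.array(c["R"]),np.array(c["t"])
ValueError: time passes only in moves, steps and waits
```

```bash
sed -i 's/^def cam(n):/import functools\n@functools.cache\ndef cam(n):/' h.py; python3 /tmp/b.py
```

```text
rail [ 5.82508145e+02  7.92760230e+01 -1.64395704e-01  7.69101805e+01] -1.8591244711335833
scene red [269.26351351 253.06756757] 148 world [621.   46.2  15. ]
scene orange [196.15625    151.98958333] 192 world [ 453.4 -306.6   64. ]
scene holder ((460.2190246582031, -300.8098449707031), (89.5937728881836, 101.24561309814453), 77.53032684326172)
top red [203.85714286 154.36734694] 98 world [640.3  62.7  15. ]
top orange [331. 211.] 3 world [ 464.5 -291.7   64. ]
((462.9507141113281, -289.2274475097656), (2.3834407329559326e-05, 5.441613674163818), 87.70673370361328)
axis deg 177.7067751669592
top holder ((460.9974365234375, -297.4140930175781), (74.40125274658203, 94.06977081298828), 78.55284118652344)
```

View pics/scene_rail.png

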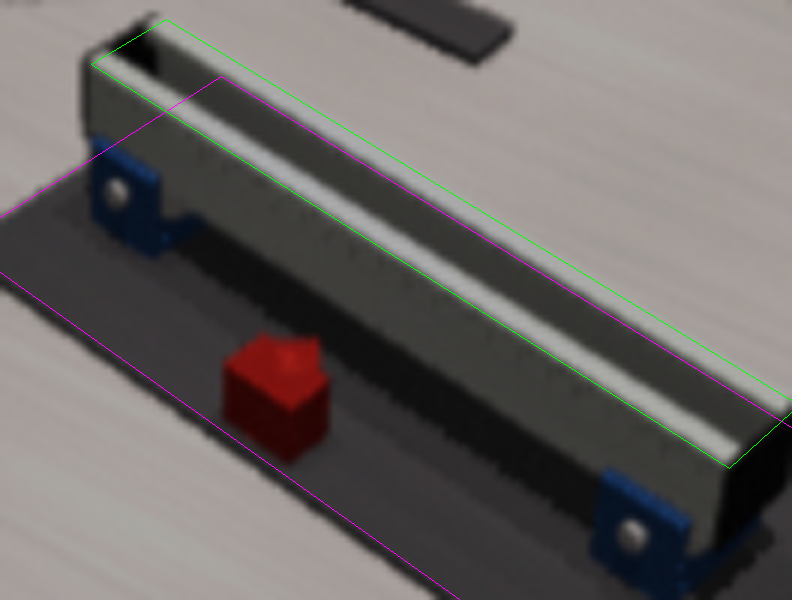

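View pics/top_rail.png

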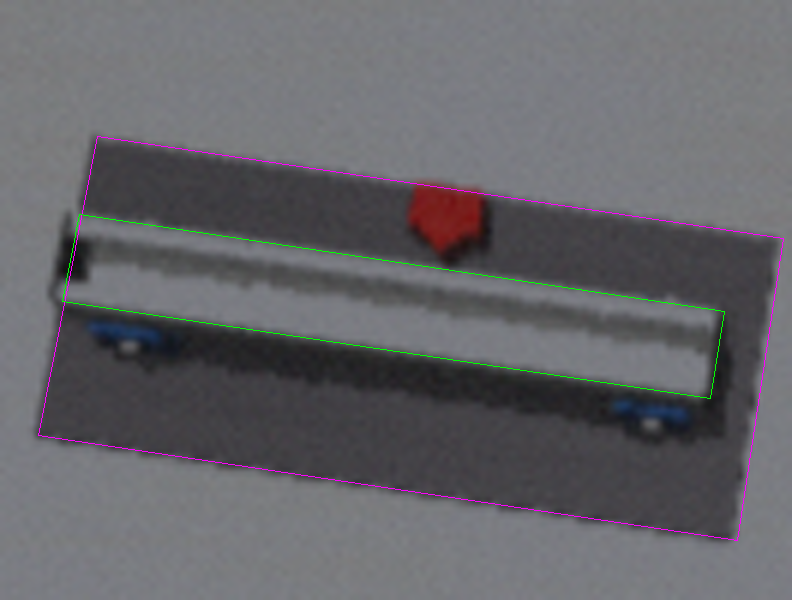

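The fits are consistent. The plate outline overlaps well in both views: scene plate corner near (220,78), strut top from (92,65) to (730,467). The pointer tip is at (445,258) in the top crop. Next I'll feel the strut's top and both flanks with the fingers.

```bash
cat >> h.py <<'E'
RC=np.array([582.5,79.3]); YA=-0.1644
RX=np.array([np.cos(YA),np.sin(YA)]); RY=np.array([-np.sin(YA),np.cos(YA)])
def down(b):
    c,s=np.cos(b),np.sin(b); return R.from_matrix(np.array([[0,c,s],[0,s,-c],[-1,0,0]])).as_rotvec()
def rp(xp,yp,z): return np.r_[RC+xp*RX+yp*RY,z]
def ob(): o=robot.observe(); return o["t"],np.array(o["tcp_pos"]),np.array(o["contact_force"])
def guard(d,dist,step=1.,feed=20,thr=2.5,f0=None):
    """step along unit vector d until the force change against d exceeds thr; returns contact tcp"""
    d=np.array(d,float); t,p,f=ob(); f0=f if f0 is None else f0; p0=p.copy(); n=0
    while n*step<dist:
        n+=1; robot.servo_line(p0+d*step*n,feed=feed); t,p,f=ob()
        if -(f-f0)@d>thr: return True,p,f-f0,t
    return False,p,f-f0,t
E
cat > /tmp/c.py <<'E'
from h import *
print(ob()[0])
b=YA
print(kin.ik(rp(0,40,110),down(b)),kin.ik(rp(0,40,110),down(b+np.pi)))
q=min([k for k in(kin.ik(rp(0,40,110),down(x)) for x in(b,b+np.pi)) if k is not None],key=lambda k:abs(k[6]))
robot.goto_joints(q); print("at",ob())
grip(.15,20); print(ob()[0])
robot.servo_line(rp(0,40,86),feed=80)
r=guard([0,0,-1],20,step=1); print("top",r)
robot.servo_line(rp(0,40,r[1][2]+12),feed=100); print(ob()[0])
E
python3 /tmp/c.py
```

```text
1.2
[-0.64082395  0.54590127  0.51399053  1.83648361 -0.34695439  0.84911099
 -0.12114985] [-0.13499218  0.51710573 -0.15672059  1.80101132  0.10461213  0.83148792
  2.63507246]
at (3.3667, array([588.85494229, 120.57169418, 110.04050744]), array([ 0.10466577, -0.38827666, -0.59483637]))
4.575
top (True, array([588.61143984, 118.55507679,  79.98348656]), array([-1.94303039, -1.40691087,  6.88615022]), 6.525)
6.8
```

```bash
cat > /tmp/d.py <<'E'
from h import *
grip(.58); print(ob()[0])
robot.servo_line(rp(0,40,67),feed=80); t,p,f0=ob(); print("down",t,p,f0)
res=[]
for s in(1,-1):
    robot.servo_line(rp(2*s,40,67),feed=60)
    f=ob()[2]
    r=guard(np.r_[s*RX,0],14,step=1,feed=20,thr=2,f0=f); l=(r[1][:2]-RC)@RX; res.append(l); print(s,r[0],"local x",l,"F",r[2],"yl",(r[1][:2]-RC)@RY,"t",r[3])
    robot.servo_line(rp(0,40,67),feed=60)
print("centre",np.mean(res)); robot.servo_line(rp(0,40,100),feed=120); print(ob())
E
python3 /tmp/d.py
```

```text
7.525
down 7.9833 [588.58645295 118.50804036  66.14738008] [ 0.46346992 -0.16437665  1.10594677]
1 True local x 7.075495448031532 F [-5.05140856  0.48132275  3.61365047] yl 40.06215653786758 t 9.7333
-1 True local x -5.2939535735360135 F [ 2.95725279  0.2140431  -1.2192773 ] yl 40.03193923776755 t 11.275
centre 0.8907709372477592
(11.95, array([589.12995905, 119.02780357, 100.42028683]), array([ 0.50365817, -0.03360038,  0.09657767]))
```

```bash
cat >> h.py <<'E'
from scipy.optimize import minimize
def omask(im,X,c,rad=16):
    a=im.astype(int); m=(a[...,0]-a[...,2]>45)&(a[...,0]>1.35*a[...,1])
    u=w2px(X,c); yy,xx=np.mgrid[:384,:512]; return m&(np.hypot(xx-u[0],yy-u[1])<rad)
def fitbar(I,x0,z0,cams=("scene","top")):
    """fit the orange bar (56x18x28, bottom at z0): x,y,yaw"""
    M={c:omask(I[c],(x0[0],x0[1],z0+14),c) for c in cams}; S=8
    def cost(p):
        tot=0; ca,sa=np.cos(p[2]),np.sin(p[2])
        for c in cams:
            q=np.array([w2px((p[0]+ca*a-sa*b,p[1]+sa*a+ca*b,z),c) for a in(-28,28) for b in(-9,9) for z in(z0,z0+28)])*S+S/2
            m=np.zeros((384*S,512*S),np.uint8); cv2.fillConvexPoly(m,cv2.convexHull(q.astype(np.int32)),1)
            m=cv2.resize(m.astype(np.float32),(512,384),interpolation=cv2.INTER_AREA); t=M[c].astype(float)
            tot+=np.minimum(m,t).sum()/np.maximum(m,t).sum()
        return -tot/len(cams)
    x0=np.array(x0,float); r=minimize(cost,x0,method="Nelder-Mead",options=dict(initial_simplex=[x0,x0+[5,0,0],x0+[0,5,0],x0+[0,0,.2]],maxiter=80))
    return r.x,r.fun,{c:int(M[c].sum()) for c in cams}
E
cat > /tmp/e.py <<'E'
from h import *
I={c:viewer.read_camera(c) for c in("scene","top")}
print(fitbar(I,[460.3,-297,-.2],55))
for c in I: print(c,fitbar(I,[460.3,-297,-.2],55,(c,)))
pics=[]
for c in I:
    u=w2px((460,-290,40),c).astype(int); hw,hh=40,50
    pics.append(cv2.resize(I[c][u[1]-hh:u[1]+hh,u[0]-hw:u[0]+hw],None,fx=5,fy=5,interpolation=cv2.INTER_CUBIC))
save(np.hstack(pics),"pics/studs2.png")
E
python3 /tmp/e.py
```

```text
(array([ 4.59761152e+02, -2.98245258e+02, -1.72468164e-01]), np.float64(-0.6210110663982659), {'scene': 221, 'top': 89})
scene (array([ 4.59517566e+02, -3.00758474e+02, -3.47986672e-02]), np.float64(-0.786365818530965), {'scene': 221})
top (array([ 4.59010987e+02, -2.97030043e+02, -2.56085994e-01]), np.float64(-0.49685809041717577), {'top': 89})
```

View pics/studs2.png

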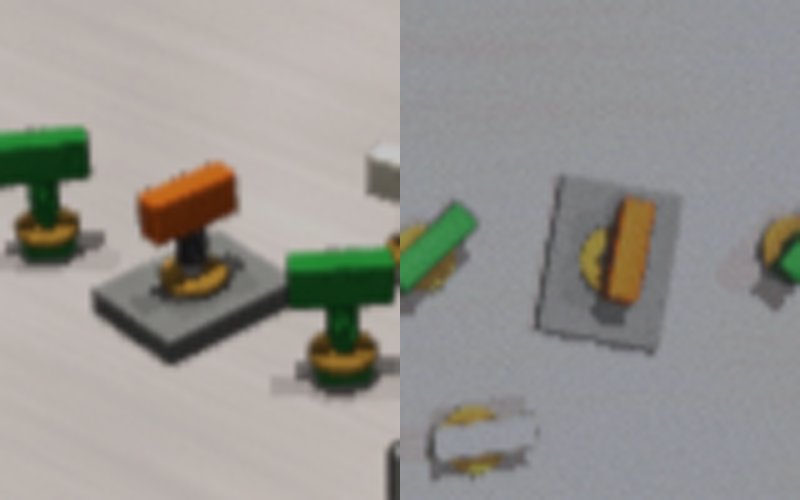

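The crop shows the orange bar at (187,203) in the scene half and (631,250) in the top half, with its yaw about −10°. The neighbouring studs are about 100 mm away and clear of the fingers. Now I'll grasp and lift it.

```bash
cat > /tmp/f.py <<'E'
from h import *
Y=-.19; P=np.array([460,-297.5])
for b in(Y+np.pi/2,Y-np.pi/2): print(b,kin.ik(np.r_[P,150],down(b)))
b=Y-np.pi/2
robot.movep(np.r_[P,130],down(b)); print(ob()[0])
grip(.5,35)
robot.servo_line(np.r_[P,52],feed=90); robot.hold(.2); t,p,f0=ob(); print(t,p,f0)
grip(0); t,p,f=ob(); print("gripped",t,p,f-f0,robot.observe()["grip_width"]*92)
robot.servo_line(np.r_[P,100],feed=80); print(ob(),robot.observe()["grip_width"]*92)
E
python3 /tmp/f.py
```

```text
1.3807963267948966 [ 0.2842693   0.37781363  0.28228597  1.92819972 -0.13673612  0.85387028
  2.01854659]
-1.7607963267948965 [-0.23869592  0.5362029   0.99348403  1.95834892 -0.55494643  0.9483457
 -0.73025961]
13.6583
15.1917 [ 460.36787392 -297.59185956   52.48766931] [-0.32481005 -0.37175948 -0.99522982]
gripped 15.725 [ 459.96922589 -297.77623176   52.05218241] [ 0.07583282 -0.38522796  1.17298501] 17.459524840522274
(16.475, array([ 460.03684859, -297.01544153,   99.96306968]), array([-1.1609254 , -0.61180631, -2.57293911])) 18.026977543654226
```

```bash
cat > /tmp/g.py <<'E'
from h import *
robot.servo_line(np.r_[460,-297.5,165],feed=150)
T=rp(.9,-10.2,165)
print({x:kin.ik(T,down(YA+x))[6].round(2) for x in(0,np.pi/2,-np.pi/2) if kin.ik(T,down(YA+x)) is not None})
robot.movep(T,down(YA)); robot.hold(.3); t,p,f=ob(); print(t,p,f,R.from_rotvec(robot.observe()["tcp_rot"]).as_matrix().round(3).tolist())
g=p+[0,0,19]; pics=[]
for c in("scene","top"):
    im=viewer.read_camera(c)
    for n in("handle","stud","collar","pointer"):
        for cf,w,uv in pp(n,c):
            d=w-g
            if np.hypot(*d[:2])<90: print(c,n,cf,w,"rail dx,dy",(d[:2]@RX).round(1),(d[:2]@RY).round(1),"dz",d[2].round(1))
    u=w2px(g-[0,0,50],c).astype(int); hw,hh=40,50
    pics.append(cv2.resize(im[u[1]-hh:u[1]+hh,u[0]-hw:u[0]+hw],None,fx=5,fy=5,interpolation=cv2.INTER_CUBIC))
save(np.hstack(pics),"pics/hand.png"); print(ob()[0])
E
python3 /tmp/g.py
```

```text
{0: np.float64(0.02), 1.5707963267948966: np.float64(0.92), -1.5707963267948966: np.float64(-1.39)}
18.8 [581.78271417  68.24610988 165.06779006] [-0.39044064  0.04651111 -2.71420006] [[0.0, 0.986, -0.165], [-0.0, -0.165, -0.986], [-1.0, 0.0, 0.0]]
scene handle 0.86 [583.2  69.  181.6] rail dx,dy 1.3 1.0 dz -2.5
scene stud 0.95 [582.4  66.4 120.4] rail dx,dy 0.9 -1.7 dz -63.7
scene pointer 0.74 [631.2  59.4  10.2] rail dx,dy 50.2 -0.6 dz -173.9
top handle 0.37 [580.8  70.2 180.5] rail dx,dy -1.3 1.8 dz -3.6
top stud 0.62 [580.2  73.3 122.6] rail dx,dy -2.4 4.7 dz -61.5
top stud 0.57 [581.5  69.1 182.2] rail dx,dy -0.4 0.8 dz -1.9
top pointer 0.59 [632.7  64.1   8.9] rail dx,dy 50.9 4.2 dz -175.2
19.3
```

View pics/hand.png

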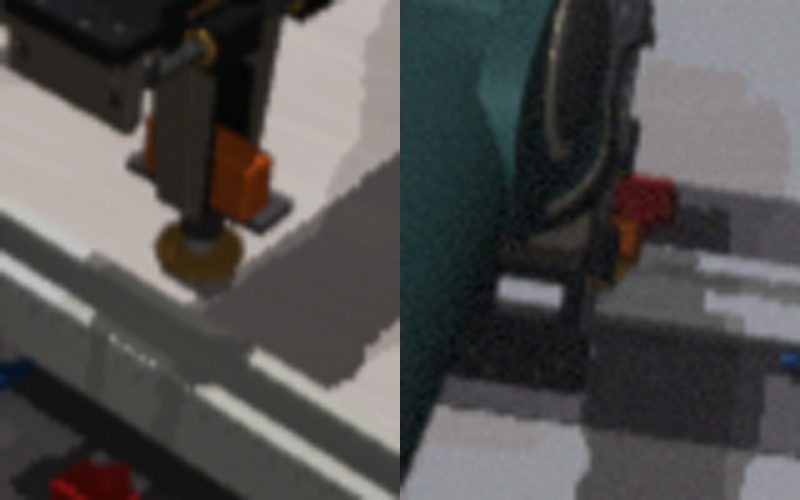

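The scene crop shows the stud upright in the jaws at (205,190) above the slot, with the pointer at (90,480) beside it. Now I'll lower it under force guard.

```bash
cat > /tmp/i.py <<'E'
from h import *
T=rp(.9,-10.2,131)
robot.servo_line(T,feed=60,rotation=down(YA)); robot.hold(.2); t,p,f0=ob(); print(t,p,f0)
r=guard([0,0,-1],16,step=2,feed=25,thr=2.5,f0=f0); print("A",r)
if not r[0]:
    r=guard([0,0,-1],7,step=1,feed=15,thr=2,f0=f0); print("B",r)
np.save("f0.npy",f0); print(robot.observe()["wrist_torque"])
E
python3 /tmp/i.py
```

```text
20.2167 [582.00054245  69.10692832 131.37929054] [ 0.02311862  0.93429634 -2.22338076]
A (False, array([581.86120651,  69.09281943, 115.21821617]), array([-0.74654336, -1.52552807,  0.52977057]), 22.2167)
B (True, array([582.04384021,  69.0663311 , 111.54955234]), array([-0.53204262, -0.47671553,  3.98036998]), 23.2167)
[-0.04452068  0.27514749  0.00336141]
```

The collar touched at TCP z 111.5 against the 112 I predicted, so the head is between the lips. Next I'll press it to about 4 mm of spring travel, or 11 N.

```bash
cat > /tmp/j.py <<'E'
from h import *
f0=np.load("f0.npy"); t,p,f=ob(); z=p[2]; x,y=rp(.9,-10.2,0)[:2]; z=111.5
for i in range(12):
    robot.servo_line([x,y,z],feed=15); robot.hold(.1); t,p,f=ob(); F=(f-f0); print(round(t,2),z,p.round(2),F.round(2))
    if F[2]>10.3: break
    z-=.5 if F[2]>8 else 1. if F[2]<6 else .7
E
python3 /tmp/j.py
```

```text
23.57 111.5 [581.93  69.08 111.62] [-0.81 -1.24  2.31]
23.92 110.5 [581.94  69.05 110.72] [-0.17 -2.07  4.39]
24.27 109.5 [581.95  69.07 109.72] [-0.3  -1.19  8.25]
24.62 109.0 [581.93  69.05 109.23] [-0.5  -0.83  7.81]
24.97 108.3 [581.95  69.04 108.68] [-1.22 -1.5   8.41]
25.32 107.8 [582.    69.06 108.3 ] [-1.15 -2.43  9.94]
25.67 107.3 [582.    69.06 107.91] [-1.04 -2.28 10.7 ]
```

```bash
cat > /tmp/k.py <<'E'
from h import *
f0=np.load("f0.npy"); S=np.array([.9,-9.0]); e=np.array([0,-1.2]); z=107.1
for k in range(1,10):
    a=-np.radians(10*k); c,s=np.cos(a),np.sin(a); d=S+np.array([[c,-s],[s,c]])@e
    robot.movep(rp(d[0],d[1],z),down(YA+a)); o=robot.observe(); p=o["tcp_pos"]; F=o["contact_force"]-f0
    print(10*k,round(o["t"],2),np.round(p,2),F.round(1),"torque",np.round(o["wrist_torque"],2),round(o["grip_width"]*92,1))
    if F[2]>15 or F[2]<6.5 or np.hypot(F[0],F[1])>12 or abs(o["wrist_torque"][2])>1.2: print("STOP");break
E
python3 /tmp/k.py
```

```text
10 25.93 [582.16  69.08 107.77] [-1.4 -0.6 10. ] torque [-0.08  0.33 -0.01] 17.7
20 26.2 [582.19  69.22 107.81] [ 0.4 -1.5 10.6] torque [-0.1   0.23 -0.09] 17.7
30 26.47 [582.13  69.29 107.83] [-0.2 -0.5 10.4] torque [-0.09  0.16 -0.12] 17.5
40 26.73 [582.06  69.45 107.85] [ 0.7 -1.3 11.3] torque [ 0.01  0.15 -0.12] 17.6
50 27.0 [582.    69.62 107.86] [-0.7 -1.5 10.7] torque [-0.06  0.13 -0.07] 17.6
60 27.27 [581.89  69.81 107.84] [-0.5 -0.3 11.1] torque [ 0.03  0.06 -0.05] 17.7
70 27.53 [581.84  70.02 107.85] [ 0.7 -0.4  9.9] torque [ 0.05  0.11 -0.04] 17.8
80 27.8 [581.87  70.22 107.85] [-0.5 -0.8 10.5] torque [ 0.01  0.08 -0.04] 17.8
90 28.07 [581.88  70.43 107.82] [ 0.2 -0.2  9.8] torque [ 0.09  0.06 -0.08] 17.9
```

It turned freely. Now I'll ease up to let the head seat under the lips, test with a gentle pull, and release.

```bash
cat > /tmp/l.py <<'E'
from h import *
f0=np.load("f0.npy"); x,y=rp(-.3,-9.0,0)[:2]; z=107.1; zs=None
for i in range(10):
    z+=.4; robot.servo_line([x,y,z],feed=10,rotation=down(YA-np.pi/2)); robot.hold(.1); t,p,f=ob(); F=f-f0
    print(round(t,2),round(z,2),p.round(2),F.round(1))
    if F[2]<3 and zs is None: zs=z
    if F[2]<-4: break
print(zs,robot.observe()["grip_width"]*92)
E
python3 /tmp/l.py
```

```text
28.42 107.5 [581.86  70.43 108.27] [ 0.9 -1.  10.3]
28.77 107.9 [581.84  70.41 108.53] [ 1.5 -0.8  9.4]
29.12 108.3 [581.73  70.44 108.58] [ 3.3 -0.5  6. ]
29.47 108.7 [581.66  70.45 108.64] [ 5.  -1.   1.2]
29.82 109.1 [581.58  70.43 108.65] [ 6.7 -0.6 -0.8]
30.17 109.5 [581.54  70.45 108.69] [ 7.8 -1.4 -4.1]
108.70000000000002 17.634286367898117
```

The head is caught: z stays at 108.65 under a 4 N pull. I'll return to neutral, let go, and look.

```bash
cat > /tmp/m.py <<'E'
from h import *
x,y=rp(-.3,-9.0,0)[:2]
robot.servo_line([x,y,108.9],feed=10); robot.hold(.15); grip(.5); print(ob())
robot.servo_line([x,y,200],feed=90); print(ob())
robot.movep([430,250,300],down(YA-np.pi/2)); robot.hold(.3); print(ob()); pics=[]
for c in("scene","top"):
    im=viewer.read_camera(c)
    for n in("handle","stud","collar","pointer"):
        for cf,w,uv in pp(n,c):
            d=w[:2]-RC
            if np.hypot(*d)<100: print(c,n,cf,w,"rail xy",(d@RX).round(1),(d@RY).round(1))
    u=w2px((590,65,85),c).astype(int); hw,hh=40,50
    pics.append(cv2.resize(im[u[1]-hh:u[1]+hh,u[0]-hw:u[0]+hw],None,fx=5,fy=5,interpolation=cv2.INTER_CUBIC))
save(np.hstack(pics),"pics/done.png")
save(viewer.read_camera("scene"),"pics/scene_end.png"); print(ob()[0])
E
python3 /tmp/m.py
```

```text
(31.15, array([580.54290323,  70.48296056, 108.83279917]), array([-0.19051324, -0.39514275,  0.25524168]))
(32.3083, array([580.33185404,  70.52120773, 199.41714459]), array([-0.64708646, -0.10738108,  0.54455573]))
(33.6083, array([430.51014574, 249.17085499, 299.8767936 ]), array([ 0.0541397 ,  0.29985929, -0.6717696 ]))
scene handle 0.81 [583.4  73.3 125.9] rail xy 1.9 -5.8
scene stud 0.85 [582.2  70.3  59.8] rail xy 1.2 -8.9
scene collar 0.43 [584.8  69.6  81.5] rail xy 3.9 -9.2
scene pointer 0.83 [632.   60.    8.1] rail xy 52.0 -10.9
top handle 0.57 [582.7  69.8 125.5] rail xy 1.8 -9.3
top stud 0.46 [577.8  74.8  65.8] rail xy -3.9 -5.2
top stud 0.21 [631.9  62.8   6.8] rail xy 51.4 -8.2
top collar 0.63 [580.2  76.5  77.9] rail xy -1.8 -3.1
top pointer 0.6 [630.6  61.3   5.3] rail xy 50.4 -9.9
34.1583
```

View pics/done.png

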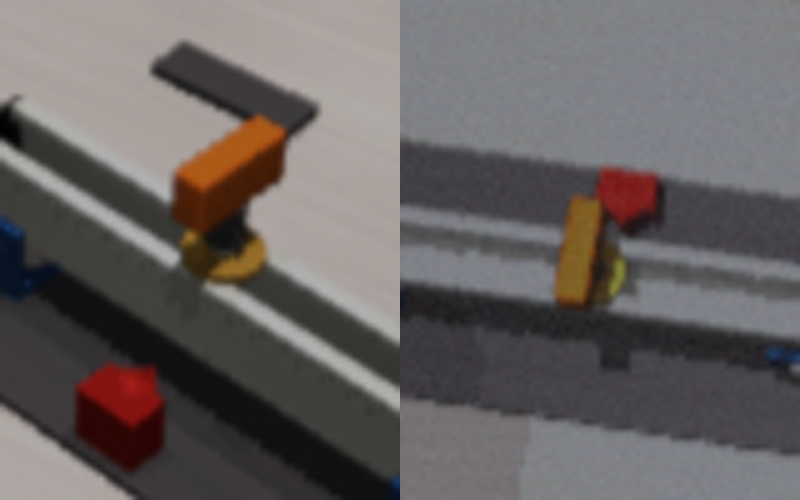

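View pics/scene_end.png

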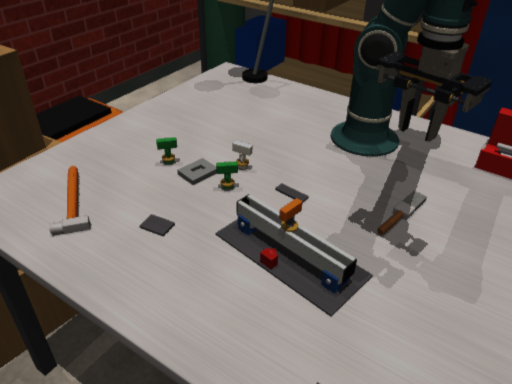

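The handle stands square across the rail: its axis runs from (587,198) to (570,302) in the top crop, which matches the rail's tilt. The collar sits on the lips at the pointer's place. The arm is clear and the other objects haven't moved.

```bash
python3 -c "
from h import *
print(robot.job_done())"
```

```text
the job is handed in; nothing more can be done
None
```

The orange stud is caught in the rail slot beside the red pointer, handle square across the rail and let go. I handed the job in at about 34 s, inside the 58 s limit.

**What I did**
- I felt the strut with the fingers. Its top is about 80 mm above the bench (the camera fit had said 77), and the slot centre is 0.9 mm off the camera fit.
- I gripped the stud in its holder at the 18 mm handle sides and lowered it along the slot. The collar touched at TCP z 111.5, against the 112 I predicted.
- I pressed to about 11 N, roughly 4 mm of spring travel, well short of the hard stop. I then turned it a quarter turn clockwise, which took no more than 0.12 N m.

**Last checks**
- **Catch:** the stud held at the same height under a 4 N upward pull, with up to 8 N of sideways force on the gripper during that pull. It stayed standing after release.
- **Position:** the stud is at about -9 mm along the rail and the pointer at about -10.4 mm. Single network readings of the stud's parts scatter from -3 to -9 mm, and I took the tool position as the better measure.
- **Squareness:** the handle's tilt in the top view matches the rail's, about 9°.
- **Other objects:** the loose pieces look unmoved in the final scene picture.

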